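# Load two flasks into the packing chute, label up, caps leading

## Task

Load both flasks that are on the open table (one lies label up, the other stands on its narrow edge) into the sloping steel chute, one behind the other, in either order: each must end lying flat on the chute floor with its green label up and its orange cap pointing downhill, the first with its cap against the yellow stop and the second with its cap against the first. Leave the other things on the table where they are.

Things in the scene. Friction and masses are not known exactly. Their poses are not given: they have to be found in the camera images.
- flask_a: hard flat white flask, 96 x 50 x 30 mm, plus an orange cap (22 mm diameter, 24 mm long) centred on one 50 x 30 end; green label with a yellow stripe on one 96 x 50 face, the other face plain white. 0.08 to 0.17 kg. Starts lying flat, label up. Origin: centre of the white body's underside, 15 mm under flask_a_mid; x points to the cap, z out of the label
- flask_a_mid (a point): centre of flask_a's white body (cap not counted); along x the cap's end is 72 mm from it, the other end 48 mm
- flask_b: a flask just like flask_a, but starts standing on a 96 x 30 mm edge, 50 mm high. Origin: centre of that edge, 25 mm below flask_b_mid while it stands; x points to the cap, y out of the green label (level while it stands), z across its 50 mm width (up while it stands)
- flask_b_mid (a point): centre of flask_b's white body; along x the cap's end is 72 mm from it, the other end 48 mm. While it stands, a square push on a broad face more than 35 mm above the table tips it instead of sliding it; once its top has moved about 25 mm it falls flat by itself, the pushed face up
- chute: steel gravity chute on blue legs, fixed, yellow stop at its low end, open loading deck without side walls at its high end. Origin: on the table, 30 mm under chute_stop; x points level, in the uphill direction. The floor is polished (friction about 0.12): a flask let go on the deck slides down by itself; let go crooked it can wedge at the flare
- chute_stop (a point): centre line of the chute floor, at the uphill face of the 30 mm high yellow stop. x: uphill along the floor (18 degrees from level), z: square out of the floor. Along x: 0 to 222 mm channel, walls 18 mm high, 58 mm apart; to 257 mm the walls flare to 85 mm apart; 260 to 402 mm open deck, 110 mm wide, no walls, its middle about 130 mm above the table
- carton1: a closed brown carton with a red band, 130 x 55 x 35 mm, loose; not part of the job
- carton2: a closed white carton with a blue band, 130 x 55 x 35 mm, loose; not part of the job
- pot: a white ceramic pot, 64 mm wide, 45 mm high, loose; not part of the job
- tape: a yellow roll of tape lying flat, 100 mm across, 48 mm high, loose; not part of the job
- brush: a paste brush lying down; origin near its middle, loose; not part of the job
- jar: an amber glass jar with lid, 64 mm wide, 80 mm high, loose; not part of the job

How it is judged:
On the way:
1. one flask lies in the chute, label up, its cap against the stop (((x of flask_a_mid in the frame of chute_stop between 0.064 and 0.082 m and y of flask_a_mid in the frame of chute_stop between -0.01 and 0.01 m and z of flask_a_mid in the frame of chute_stop between 0.009 and 0.021 m and angle between flask_a's own z axis and vertical below 0.45 rad and angle between the x axis of flask_a and the x axis of chute_stop, either way round below 0.16 rad and linear speed of flask_a below 0.02 m/s) or (x of flask_b_mid in the frame of chute_stop between 0.064 and 0.082 m and y of flask_b_mid in the frame of chute_stop between -0.01 and 0.01 m and z of flask_b_mid in the frame of chute_stop between 0.009 and 0.021 m and angle between flask_b's own y axis and vertical below 0.45 rad and angle between the x axis of flask_b and the x axis of chute_stop, either way round below 0.16 rad and linear speed of flask_b below 0.02 m/s))), for 0.2 s.
At the end, for the whole second after the job is handed in: Both flasks at rest in the chute, flat on its floor (body centres 9-21 mm up, within 10 mm of the centre line, 0.16 rad), label up, cap downhill, in either order: one capped against the stop (body centre 64-82 mm from it), the other behind it (182-206 mm) (((x of flask_a_mid in the frame of chute_stop between 0.064 and 0.082 m and y of flask_a_mid in the frame of chute_stop between -0.01 and 0.01 m and z of flask_a_mid in the frame of chute_stop between 0.009 and 0.021 m and angle between flask_a's own z axis and vertical below 0.45 rad and angle between the x axis of each of flask_a, flask_b and the x axis of chute_stop, either way round below 0.16 rad and linear speed of each of flask_a, flask_b below 0.02 m/s and x of flask_b_mid in the frame of chute_stop between 0.182 and 0.206 m and y of flask_b_mid in the frame of chute_stop between -0.01 and 0.01 m and z of flask_b_mid in the frame of chute_stop between 0.009 and 0.021 m and angle between flask_b's own y axis and vertical below 0.45 rad) or (x of flask_b_mid in the frame of chute_stop between 0.064 and 0.082 m and y of flask_b_mid in the frame of chute_stop between -0.01 and 0.01 m and z of flask_b_mid in the frame of chute_stop between 0.009 and 0.021 m and angle between flask_b's own y axis and vertical below 0.45 rad and angle between the x axis of each of flask_b, flask_a and the x axis of chute_stop, either way round below 0.16 rad and linear speed of each of flask_b, flask_a below 0.02 m/s and x of flask_a_mid in the frame of chute_stop between 0.182 and 0.206 m and y of flask_a_mid in the frame of chute_stop between -0.01 and 0.01 m and z of flask_a_mid in the frame of chute_stop between 0.009 and 0.021 m and angle between flask_a's own z axis and vertical below 0.45 rad))); the robot touches nothing.
It fails at once if another loose thing on the table is shifted by more than 30 mm (distance of any of carton1, carton2, pot, tape, brush, jar from where it was at the start of the episode above 0.03 m).
It also fails if it takes over 70 s, if anything falls off the work surface, if the arm or the gripper's body presses on something with over 40 N, if the wrist force passes 120 N, or if a joint passes its speed limit or range.

## Robot

A 6-joint arm with a two-finger parallel gripper is mounted at the origin on the work surface. World frame = base frame: x ahead of the robot, y to its left, z up, the work surface at z = 0. Lengths are in m, angles in rad, forces in N, time in s.
With the tool pointing down it reaches from about 0.35 to 0.875 m from the base axis. Payload 4.2 kg.
Tool frame: the origin (TCP) lies at the very end of the fingers, on their centre line; the grasp point (between the pads) lies bot.pinch_z behind it (bot.pinch_z is the distance from the TCP to the grasp point, in m); z points along the fingers, y is the line along which they close (so a half turn about z gives the same grasp; the last joint's range is limited). The gripper opens to 87 mm and grips with 3 to 60 N. Pads are 19 mm wide; open, the fingers measure 117 mm over their backs; the gripper's body (75 mm by 190 mm) begins 51 mm behind the grasp point.
Start: joints at [-0.852, 0.385, 0.008, 0, -1.194, -0.259], TCP at [0.277, -0.56, 0.223] pointing down, gripper open.
Joint ranges: [-3.14, 3.14], [-1.21, 2.06], [-1.07, 1.41], [-3.16, 2.05], [-2.99, -0.16], [-3.1, 3.1]. Speed limits (rad/s): [2.79, 2.79, 3.14, 3.14, 3.14, 3.14].

## Interface

Orientations are given as a unit quaternion [w, x, y, z].
In Python, from cell import bot, vision gives the robot as it stands (bot), with the cameras (vision).
- The arm moves only by the shell command python3 jog.py 'ROWS' [OPENING]. ROWS is a JSON list of rows, 1 to 8 of them, each of 6 numbers: dx, dy, dz in m, then a rotation vector rx, ry, rz in rad; each row shifts and turns the commanded pose from where the row before left it, along the tool's axes as they then stand; what a row does not reach is not made up. A row lasts 1/8 s, in which the tool goes at most 0.0625 m and 0.188 rad, less where a joint would pass 70% of its speed; a pose out of reach is approached as far as the arm can. OPENING is the opening from 0.0 (shut) to 1.0 (fully open), set as the command begins (- or left out keeps the last). The fingers move at their own pace and stop on an object; the grip force is fixed at half the most. Time passes only in rows, so rows that do not move let the fingers close. It prints the time, the measured TCP pose, the force, the opening and the grip force at its end.
- bot.state(): the state, without advancing time (a new reading comes with each control period).
- vision.get_image(name): name is "side" or "top"; returns a dict with "img" (480x640x3 uint8, red, green, blue), "fovy" (degrees; the focal length in pixels is half the picture's height over the tangent of half this angle, whatever the lens; pixels are square), "cx", "cy" (the principal point, pixels), "D" ([k1, k2, p1, p2, k3] as OpenCV has them; the pictures are not rectified), "origin" and "attitude" of the camera in the world. Camera axes: x right, y up, looking along -z (the intrinsics and any distortion apply to the point x, -y, -z); pixel columns grow to the right and rows downward; lengths in m; the calibration is good to about 2 mm. A picture is of the moment at which its call begins. There is no depth.
- bot.close_job(): hands the job in; it is judged then, once.
The state is a dict: "time": time; "qpos": joint angles; "dq": joint speeds; "tau": joint torques, N m; "tcp_pos": TCP position; "tcp_rot": TCP orientation; "ft_force": force on the tool from outside, world axes, zero at the start; "torque": the same for the moment, N m; "width": opening from 0.0 (shut) to 1.0 (fully open); "grasp_force": force on a finger pad.
Only numpy, scipy, OpenCV 4.12 (cv2) and the standard library are available. Lean on these libraries where they do the work, as an engineer would, in place of code of your own. Each camera call takes 0.05 s, during which the arm holds its last target. There are 200 camera calls.

## Working session

There is one attempt and no reset: what is moved stays moved. The work goes in short steps, Python scripts to look and compute and a shell command to move; the robot and the scene stay as the last step left them, time stands still between calls to the robot, and variables do not carry over. Pictures are saved under pics/ and viewed, at most 10 in all, crops included, and the job is handed in when it is done.

```bash
ls; mkdir -p pics; python3 - <<'E'
from cell import bot, vision
import cv2
print(bot.pinch_z, bot.state())
for n in("top","side"):
    d=vision.get_image(n); cv2.imwrite(f"pics/{n}0.png",d["img"][:,:,::-1]); d.pop("img"); print(d)
E
```

```text
cell.py
jog.py
pics
0.0187 {'time': 0.0, 'qpos': array([-8.52401378e-01,  3.85530628e-01,  6.62417561e-03, -5.23372900e-04,
       -1.19401961e+00, -2.58606525e-01]), 'dq': array([ 0.00017524, -0.00080773, -0.0003955 ,  0.00037372,  0.00196048,
       -0.00038447]), 'tau': array([-5.77269202e-04, -3.90661633e+01,  1.87407374e+01,  4.21994224e+00,
        1.09812510e-02, -1.83257612e-04]), 'tcp_pos': array([ 0.27709967, -0.55952863,  0.22147101]), 'tcp_rot': array([-2.84966486e-04, -2.27780383e-01,  9.73711920e-01,  1.05446692e-03]), 'ft_force': array([-0.84524425,  0.69977801,  0.06442308]), 'torque': array([0.00500792, 0.00557698, 0.01940664]), 'grasp_force': 0.0, 'width': 0.9985086849904238}
{'fovy': 52.92001550962115, 'cx': 314.0893238668613, 'cy': 246.33902721818006, 'D': array([-0.07900521,  0.        ,  0.        ,  0.        ,  0.        ]), 'origin': array([0.44624281, 0.06477711, 1.31464719]), 'attitude': array([ 0.70756214,  0.01494396, -0.00963156, -0.70642744])}
{'fovy': 44.99842939711987, 'cx': 311.3260642068834, 'cy': 232.34279399724122, 'D': array([-0.16577584,  0.        ,  0.        ,  0.        ,  0.        ]), 'origin': array([0.38723806, 1.10826455, 0.98179804]), 'attitude': array([-0.06192632, -0.02117852,  0.40769634,  0.91076907])}
```

View pics/top0.png

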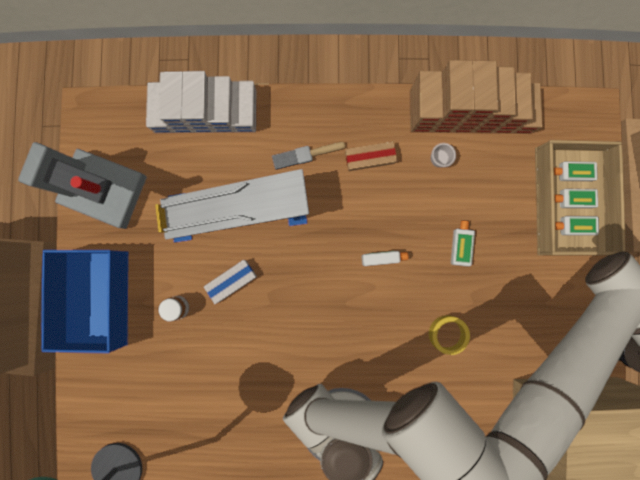

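View pics/side0.png

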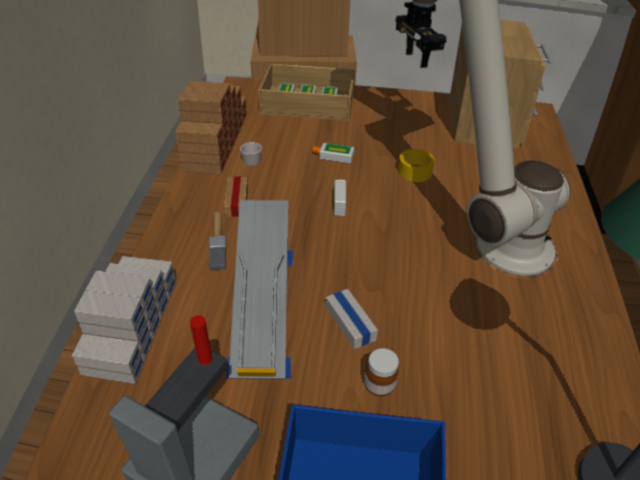

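The top view shows flask_a at about (463,245) with its cap up-image at (465,225). flask_b is at (380,258) with its cap to the right at (405,257). The chute runs from its stop at (160,217) to the deck end at (300,195). I need flask_b's label side and precise corners, so I'll crop enlarged.

```bash
python3 - <<'E'
import cv2,numpy as np
t=cv2.imread("pics/top0.png");s=cv2.imread("pics/side0.png")
a=cv2.resize(t[215:275,350:490],None,fx=5,fy=5,interpolation=cv2.INTER_CUBIC) #700x300
b=cv2.resize(s[130:230,300:370],None,fx=3,fy=3,interpolation=cv2.INTER_CUBIC) #210x300
c=cv2.resize(t[165:245,150:315],None,fx=2.9,fy=2.9,interpolation=cv2.INTER_CUBIC) #478x232
im=np.zeros((600,800,3),np.uint8); im[:300,:700]=a; im[300:600,:210]=b; im[300:300+c.shape[0],220:220+c.shape[1]]=c
cv2.imwrite("pics/crop1.png",im)
d=cv2.resize(s[190:390,215:305],None,fx=3,fy=3,interpolation=cv2.INTER_CUBIC)
cv2.imwrite("pics/crop2.png",d)
E
```

```text
(no output)
```

View pics/crop1.png

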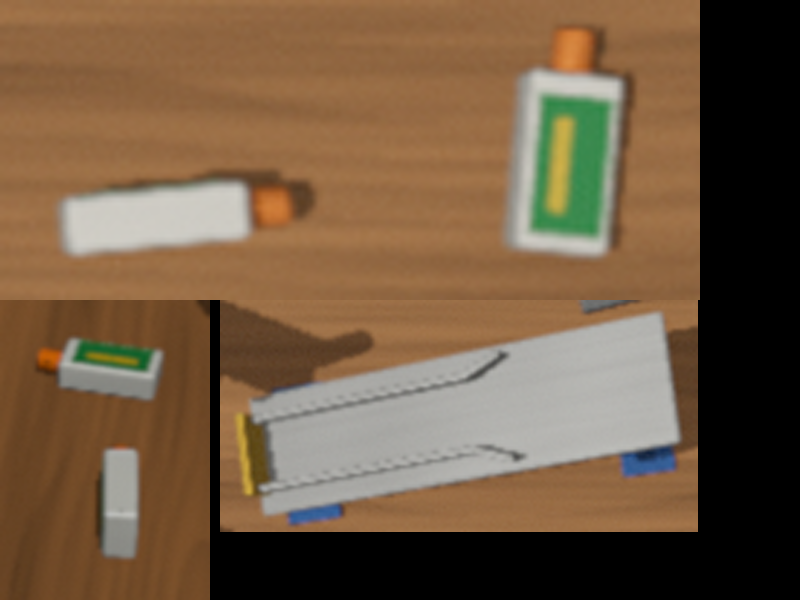

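View pics/crop2.png

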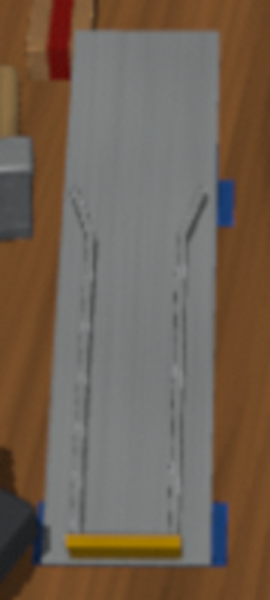

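The crops show flask_a label up. No green shows on flask_b, which has only its top edge and its capless end visible. The chute's corners are clear in both views. I'll check for faint green along flask_b's edges and compute positions.

```bash
cat > h.py <<'E'
import cv2,numpy as np
from scipy.spatial.transform import Rotation as R
from scipy.optimize import least_squares
CAL={}
def cal(n):
    if n not in CAL:
        P={"top":(52.92001550962115,314.0893238668613,246.33902721818006,-0.07900521,[0.44624281,0.06477711,1.31464719],[0.70756214,0.01494396,-0.00963156,-0.70642744]),
        "side":(44.99842939711987,311.3260642068834,232.34279399724122,-0.16577584,[0.38723806,1.10826455,0.98179804],[-0.06192632,-0.02117852,0.40769634,0.91076907])}[n]
        f=240/np.tan(np.radians(P[0])/2)
        K=np.array([[f,0,P[1]],[0,f,P[2]],[0,0,1.]])
        A=R.from_quat(np.roll(P[5],-1)).as_matrix()@np.diag([1,-1,-1])
        CAL[n]=K,np.array([P[3],0,0,0,0]),A,np.array(P[4])
    return CAL[n]
def ray(n,uv):
    K,D,A,o=cal(n)
    p=cv2.undistortPoints(np.array([[uv]],float),K,D)[0,0]
    d=A@np.array([p[0],p[1],1]); return o,d/np.linalg.norm(d)
def atz(n,uv,z):
    o,d=ray(n,uv); return o+d*(z-o[2])/d[2]
def tri(uvt,uvs):
    (a,u),(b,v)=ray("top",uvt),ray("side",uvs)
    s=np.linalg.lstsq(np.c_[u,-v],b-a,rcond=None)[0]
    p,q=a+s[0]*u,b+s[1]*v
    return (p+q)/2,np.linalg.norm(p-q)
def proj(n,X):
    K,D,A,o=cal(n)
    X=(np.atleast_2d(X)-o)@A
    return cv2.projectPoints(X,np.zeros(3),np.zeros(3),K,D)[0][:,0]
E
python3 - <<'E'
from h import *
np.set_printoptions(precision=4,suppress=True)
t=cv2.imread("pics/top0.png")[:,:,::-1].astype(int);s=cv2.imread("pics/side0.png")[:,:,::-1].astype(int)
g=lambda a:a[...,1]-(a[...,0]+a[...,2])//2
print("top cols 370..395 mean g by row\n",[(r,t[r,372:394].mean(0).round(0).tolist(),round(float(g(t[r,372:394]).mean()),1)) for r in range(248,268)])
print("side by col\n",[(c,s[182:198,c].mean(0).round(0).tolist()) for c in range(330,350)])
# chute: crop1 c: px=(u-220)/2.9+150, (v-300)/2.9+165 ; crop2: /3+(215,190)
c1=lambda u,v:((u-220)/2.9+150,(v-300)/2.9+165); c2=lambda u,v:(u/3+215,v/3+190)
for nm,a,b in [("deck far +x",c1(661,312),c2(75,31)),("deck near -x",c1(680,441),c2(218,31)),
 ("low +x",c1(251,401),c2(48,562)),("low -x",c1(264,514),c2(212,564)),("flare +x top",c1(507,353),c2(72,190)),("flare -x top",c1(524,457),c2(206,195)),
 ("stop top low+x",c1(237,414),c2(66,546)),("stop top low -x",c1(248,494),c2(181,546))]:
    print(nm,*tri(a,b))
ca=lambda u,v:(u/5+350,v/5+215); cb=lambda u,v:(u/3+300,(v-300)/3+130)
print("a cap-end +y top",*tri(ca(531,70),cb(71,338))," a cap -y", *tri(ca(626,76),cb(68,338)))
print("a corners z=.03",[atz("top",ca(*p),.03)[:2] for p in [(531,70),(626,78),(611,252),(513,245)]])
print("a cap tip z=.015",atz("top",ca(577,27),.015))
print("b corners z=.05",[atz("top",ca(*p),.05)[:2] for p in [(63,199),(248,181),(250,238),(68,254)]])
print("b cap tip",atz("top",ca(292,207),.025))
print("b top at capless end",*tri(ca(66,226),cb(121,514)))
E
```

```text
top cols 370..395 mean g by row
 [(248, [156.0, 112.0, 71.0], -1.3), (249, [152.0, 108.0, 68.0], -1.9), (250, [138.0, 99.0, 63.0], -1.0), (251, [119.0, 98.0, 72.0], 2.4), (252, [134.0, 130.0, 113.0], 5.9), (253, [174.0, 173.0, 163.0], 4.7), (254, [199.0, 197.0, 189.0], 3.1), (255, [205.0, 203.0, 195.0], 2.8), (256, [205.0, 203.0, 195.0], 2.6), (257, [205.0, 203.0, 195.0], 2.6), (258, [205.0, 203.0, 195.0], 2.8), (259, [206.0, 203.0, 196.0], 2.6), (260, [206.0, 203.0, 196.0], 2.5), (261, [205.0, 203.0, 195.0], 2.7), (262, [200.0, 197.0, 190.0], 2.5), (263, [185.0, 177.0, 166.0], 1.5), (264, [165.0, 141.0, 121.0], -1.0), (265, [154.0, 115.0, 81.0], -2.3), (266, [154.0, 109.0, 69.0], -1.8), (267, [156.0, 112.0, 71.0], -1.6)]
side by col
 [(330, [113.0, 73.0, 39.0]), (331, [109.0, 70.0, 37.0]), (332, [92.0, 60.0, 31.0]), (333, [80.0, 64.0, 42.0]), (334, [100.0, 100.0, 88.0]), (335, [144.0, 144.0, 138.0]), (336, [164.0, 164.0, 158.0]), (337, [166.0, 167.0, 160.0]), (338, [166.0, 166.0, 159.0]), (339, [166.0, 166.0, 159.0]), (340, [166.0, 166.0, 160.0]), (341, [166.0, 166.0, 160.0]), (342,
[... 500 characters left out ...]
5
flare -x top [0.5547 0.2225 0.1106] 0.0029318883216135068
stop top low+x [0.6004 0.4946 0.0536] 0.0014867285921798792
stop top low -x [0.5276 0.4835 0.053 ] 0.0004652554793605554
a cap-end +y top [ 0.53   -0.2961  0.0671] 0.010674298273807215  a cap -y [ 0.5346 -0.3599  0.0252] 0.0013340277725067211
a corners z=.03 [array([ 0.538 , -0.3066]), array([ 0.5339, -0.3583]), array([ 0.4404, -0.3492]), array([ 0.4442, -0.2961])]
a cap tip z=.015 [ 0.5626 -0.3365  0.015 ]
b corners z=.05 [array([ 0.4682, -0.053 ]), array([ 0.4778, -0.1503]), array([ 0.4478, -0.1512]), array([ 0.4394, -0.0555])]
b cap tip [ 0.4645 -0.1782  0.025 ]
b top at capless end [ 0.4537 -0.0545  0.0506] 0.0005972965769861948
```

The faint green excess on flask_b's +x side, in top row 252 and side col 334, says its label faces +x (away from the robot). I'll push it from +x towards −x. The chute geometry fits the text: 17.8° slope, 109 mm deck, 0.153 m high end. The heights fit too, at 0.0506 m for flask_b. Next I'll check flask_a's height and work out the first move.

```bash
cat >> h.py <<'E'
np.set_printoptions(precision=4,suppress=True)
def Rdown(psi):  # tool down, x axis at yaw psi
    c,s=np.cos(psi),np.sin(psi); return np.array([[c,s,0],[s,-c,0],[0,0,-1.]])
STOP=np.array([.5643,.4732,.030]); u=np.array([.1453,-.9894])
XC=np.r_[u*np.cos(np.radians(18)),np.sin(np.radians(18))]; XC/=np.linalg.norm(XC)
ZC=np.r_[-u*np.sin(np.radians(18)),np.cos(np.radians(18))]; ZC/=np.linalg.norm(ZC)
RCH=np.c_[XC,np.cross(-ZC,XC),-ZC]   # tool x uphill, tool z into the floor
def chute(x,h): return STOP+x*XC+h*ZC
def delta(p,Rt):
    from cell import bot, vision
    s=bot.state(); Rc=R.from_quat(np.roll(s["tcp_rot"],-1)).as_matrix()
    rv=R.from_matrix(Rc.T@Rt).as_rotvec()
    print("t",round(s["time"],2),"tcp",s["tcp_pos"],"j",s["qpos"],"w",round(s["width"],3),"F",s["ft_force"])
    print(" turn in tool now",rv,"rows",np.linalg.norm(rv)/.188,"| then shift in target axes",Rt.T@(p-s["tcp_pos"]),"| shift in present axes",Rc.T@(p-s["tcp_pos"]))
E
python3 - <<'E'
from h import *
t=cv2.imread("pics/top0.png");s=cv2.imread("pics/side0.png")
def cen(im,x0,x1,y0,y1):
    c=im[y0:y1,x0:x1].astype(int); m=((c[...,1]-c[...,2]>40)&(c[...,1]-c[...,0]>15)).astype(np.uint8)
    m=cv2.morphologyEx(m,cv2.MORPH_CLOSE,np.ones((7,7)))
    q=cv2.moments(m,True); return q["m10"]/q["m00"]+x0,q["m01"]/q["m00"]+y0,q["m00"]
a,b=cen(t,445,485,220,275),cen(s,315,360,135,170)
print(a,b,"label a",tri(a[:2],b[:2]))
delta(np.array([.4891,-.3276,.10]),Rdown(-3.246))
E
```

```text
(463.7978142076503, 247.66120218579235, 366.0) (337.23489932885906, 148.19463087248323, 149.0) label a (array([ 0.4874, -0.3262,  0.0321]), np.float64(0.0009958956878159653))
t 0.1 tcp [ 0.2771 -0.5596  0.2216] j [-0.8524  0.3855  0.0068 -0.0004 -1.194  -0.2586] w 1.001 F [ 0.3795 -0.1759  0.3128]
 turn in tool now [ 0.0019 -0.0007  0.5641] rows 3.000437112977866 | then shift in target axes [-0.1866  0.2528  0.1216] | shift in present axes [-0.2929  0.1137  0.1218]
```

```bash
python3 jog.py '[[0,0,0,0,0,0.188],[0,0,0,0,0,0.188],[0,0,0,0,0,0.188],[-0.031,0.042,0.02,0,0,0],[-0.031,0.042,0.02,0,0,0],[-0.031,0.042,0.02,0,0,0],[-0.031,0.042,0.02,0,0,0],[-0.031,0.042,0.02,0,0,0]]' 1.0; python3 - <<'E'
from h import *
delta(np.array([.4882,-.327,.004]),Rdown(-3.246))
E
```

```text
time: 1.1
tcp_pos: [0.4538, -0.3656, 0.1217]
tcp_rot: [-0.0, 0.051, 0.999, 0.0]
ft_force: [0.8, -1.7, 0.5]
width: 1.001
grasp_force: 0.0
t 1.1 tcp [ 0.4538 -0.3656  0.1217] j [-0.4004  0.4043 -0.2355 -0.0001 -0.9315 -1.2732] w 1.001 F [ 0.8322 -1.6914  0.4808]
 turn in tool now [ 0.0002 -0.0004  0.0016] rows 0.008900425721708403 | then shift in target axes [-0.0302  0.042   0.1177] | shift in present axes [-0.0303  0.0419  0.1177]
```

```bash
python3 jog.py '[[-0.0302,0.042,0.02,0,0,0],[0,0,0.04,0,0,0],[0,0,0.03,0,0,0],[0,0,0.018,0,0,0],[0,0,0.01,0,0,0],[0,0,0,0,0,0],[0,0,0,0,0,0]]' && python3 jog.py '[[0,0,0,0,0,0],[0,0,0,0,0,0],[0,0,0,0,0,0],[0,0,0,0,0,0],[0,0,0,0,0,0]]' 0.0; python3 - <<'E'
from h import *
delta(np.array([.4882,-.327,.2]),RCH)
E
```

```text
time: 1.98
tcp_pos: [0.488, -0.3287, 0.0054]
tcp_rot: [0.001, 0.051, 0.999, -0.0]
ft_force: [0.8, -0.1, 0.2]
width: 0.998
grasp_force: 0.0
time: 2.6
tcp_pos: [0.4874, -0.3283, 0.0046]
tcp_rot: [-0.0, 0.051, 0.999, 0.0]
ft_force: [-0.4, 0.4, 1.6]
width: 0.576
grasp_force: 30.0
t 2.6 tcp [ 0.4874 -0.3283  0.0046] j [-0.3174  0.5605 -0.3302 -0.0001 -0.6801 -1.356 ] w 0.576 F [-0.419   0.4101  1.5599]
 turn in tool now [ 0.2856  0.2221 -1.8024] rows 9.778734085994982 | then shift in target axes [ 0.0593 -0.001  -0.1862] | shift in present axes [-0.0006  0.0014 -0.1954]
```

```bash
python3 jog.py '[[0,0,-0.05,0,0,0],[0,0,-0.06,0,0,0],[0,0,-0.06,0,0,0],[0,0,-0.06,0,0,0],[0,0,0,0.0286,0.0222,-0.1802],[0,0,0,0.0286,0.0222,-0.1802],[0,0,0,0.0286,0.0222,-0.1802],[0,0,0,0.0286,0.0222,-0.1802]]' && python3 jog.py '[[0,0,0,0.0286,0.0222,-0.1802],[0,0,0,0.0286,0.0222,-0.1802],[0,0,0,0.0286,0.0222,-0.1802],[0,0,0,0.0286,0.0222,-0.1802],[0,0,0,0.0286,0.0222,-0.1802],[0,0,0,0.0286,0.0222,-0.1802],[0,0,0,0,0,0]]'; python3 - <<'E'
from h import *
print(chute(.315,.0246)); delta(chute(.315,.05),RCH)
E
```

```text
time: 3.6
tcp_pos: [0.4871, -0.3282, 0.234]
tcp_rot: [-0.047, -0.307, 0.949, -0.054]
ft_force: [-0.6, 0.4, -1.7]
width: 0.57
grasp_force: 30.0
time: 4.47
tcp_pos: [0.4864, -0.328, 0.234]
tcp_rot: [0.102, 0.747, -0.647, 0.118]
ft_force: [-0.3, -0.1, -1.5]
width: 0.568
grasp_force: 30.0
[0.6067 0.1843 0.1507]
t 4.47 tcp [ 0.4864 -0.328   0.234 ] j [-0.1751  0.2205 -0.3714  0.3791 -0.914   0.0951] w 0.568 F [-0.3111 -0.1042 -1.4699]
 turn in tool now [ 0.0012  0.0006 -0.0021] rows 0.013414903201418167 | then shift in target axes [-0.4912 -0.1935 -0.0974] | shift in present axes [-0.4917 -0.1924 -0.0974]
```

```bash
python3 jog.py '[[-0.0491,-0.0193,-0.0097,0,0,0],[-0.0491,-0.0193,-0.0097,0,0,0],[-0.0491,-0.0193,-0.0097,0,0,0],[-0.0491,-0.0193,-0.0097,0,0,0],[-0.0491,-0.0193,-0.0097,0,0,0],[-0.0491,-0.0193,-0.0097,0,0,0],[-0.0491,-0.0193,-0.0097,0,0,0],[-0.0491,-0.0193,-0.0097,0,0,0]]' && python3 jog.py '[[-0.0491,-0.0193,-0.0097,0,0,0],[-0.0491,-0.0193,-0.0097,0,0,0],[0,0,0,0,0,0],[0,0,0,0,0,0]]'; python3 - <<'E'
from h import *
from cell import bot, vision
delta(chute(.315,.0055),RCH)
ims=[vision.get_image(n)["img"][:,:,::-1] for n in("top","side")]
cv2.imwrite("pics/t1.png",ims[0]);cv2.imwrite("pics/s1.png",ims[1])
a=cv2.resize(ims[0][140:260,140:340],None,fx=2.5,fy=2.5); b=cv2.resize(ims[1][150:390,200:320],None,fx=2.2,fy=2.2)
o=np.zeros((530,770,3),np.uint8); o[:300,:500]=a; o[:528,504:768]=b; cv2.imwrite("pics/c3.png",o)
E
```

```text
time: 5.48
tcp_pos: [0.5831, 0.0893, 0.1866]
tcp_rot: [0.102, 0.746, -0.647, 0.119]
ft_force: [0.0, -0.1, -1.2]
width: 0.57
grasp_force: 30.0
time: 5.98
tcp_pos: [0.6062, 0.1912, 0.1744]
tcp_rot: [0.103, 0.747, -0.646, 0.118]
ft_force: [0.3, -0.2, -0.7]
width: 0.571
grasp_force: 30.0
t 5.97 tcp [0.6062 0.1912 0.1744] j [ 0.6831  0.484  -0.1022  0.2928 -1.167  -0.6799] w 0.571 F [ 0.3294 -0.2174 -0.7091]
 turn in tool now [ 0.0013 -0.0007 -0.0019] rows 0.01268192721831718 | then shift in target axes [-0.0007  0.0005  0.0437] | shift in present axes [-0.0008  0.0004  0.0437]
```

View pics/c3.png

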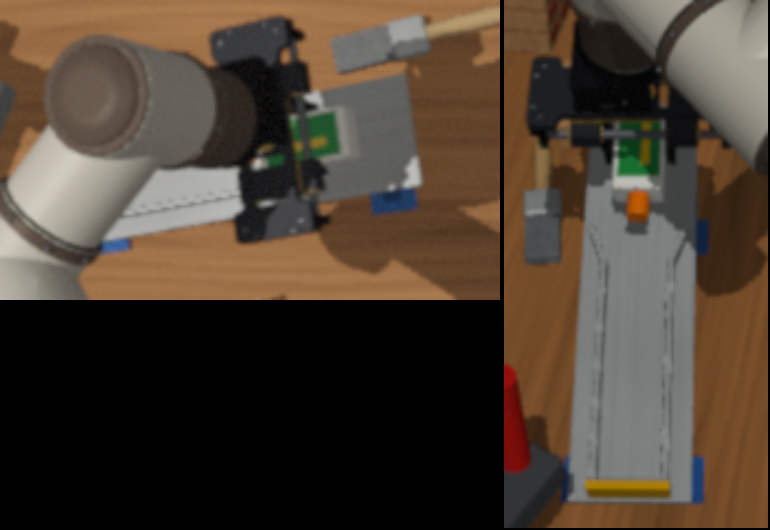

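The flask is held label up, cap downhill, centred over the chute (cap at (637,205) in the side crop). I'll lower it next.

```bash
python3 jog.py '[[0,0,0.02,0,0,0],[0,0,0.015,0,0,0],[0,0,0.007,0,0,0],[0,0,0.002,0,0,0],[0,0,0,0,0,0]]'; python3 - <<'E'
from h import *
delta(chute(.315,.0046),RCH)
E
```

```text
time: 6.7
tcp_pos: [0.6087, 0.1779, 0.1335]
tcp_rot: [0.102, 0.747, -0.646, 0.119]
ft_force: [-0.0, -0.9, -0.7]
width: 0.575
grasp_force: 30.0
t 6.7 tcp [0.6087 0.1779 0.1335] j [ 0.6633  0.5132 -0.1686  0.3121 -1.0687 -0.6939] w 0.575 F [-0.0085 -0.9046 -0.748 ]
 turn in tool now [-0.001  -0.0001 -0.0008] rows 0.006695396638408898 | then shift in target axes [-0.001   0.001   0.0016] | shift in present axes [-0.001   0.001   0.0016]
```

```bash
python3 jog.py '[[0,0.001,0.0015,0,0,0],[0,0,0,0,0,0],[0,0,0,0,0,0]]' && python3 jog.py '[[0,0,0,0,0,0],[0,0,0,0,0,0],[0,0,0,0,0,0],[0,0,0,0,0,0],[0,0,0,0,0,0],[0,0,0,0,0,0],[0,0,0,0,0,0],[0,0,0,0,0,0]]' 0.75; python3 - <<'E'
from h import *
from cell import bot, vision
d=vision.get_image("side")["img"][:,:,::-1]; cv2.imwrite("pics/s2.png",d)
cv2.imwrite("pics/s2c.png",cv2.resize(d[150:390,200:320],None,fx=2.2,fy=2.2))
delta(chute(.315,.1),RCH)
E
```

```text
time: 7.08
tcp_pos: [0.608, 0.1777, 0.1326]
tcp_rot: [0.101, 0.747, -0.646, 0.119]
ft_force: [0.3, 2.3, 2.8]
width: 0.57
grasp_force: 30.0
time: 8.07
tcp_pos: [0.6075, 0.1772, 0.1317]
tcp_rot: [0.102, 0.747, -0.646, 0.119]
ft_force: [0.7, -0.1, -0.4]
width: 0.75
grasp_force: 0.0
t 8.12 tcp [0.6075 0.1772 0.1317] j [ 0.6634  0.5132 -0.174   0.3126 -1.0643 -0.6954] w 0.749 F [0.2299 0.414  0.2113]
 turn in tool now [-0.0003 -0.0003 -0.0005] rows 0.0032847637739097774 | then shift in target axes [-0.0009 -0.0003 -0.0957] | shift in present axes [-0.0009 -0.0003 -0.0957]
```

View pics/s2c.png

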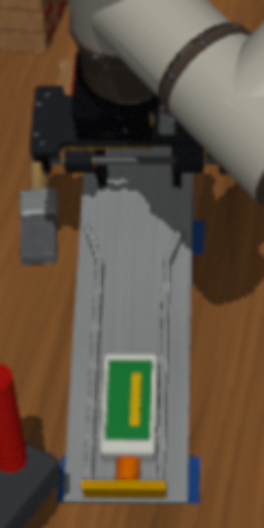

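flask_a slid home: label up, cap against the stop (cap at (127,467) in the crop). Next is flask_b: retreat, level the tool, and set up two spread fingers on its +x side.

```bash
python3 jog.py '[[0,0,-0.05,0,0,0],[0,0,-0.05,0,0,0],[0,0,-0.02,0,0,0],[0,0,0,0,0,0]]' 0.5; python3 - <<'E'
from h import *
delta(np.array([.506,-.098,.12]),Rdown(.093))
E
```

```text
time: 8.62
tcp_pos: [0.6025, 0.2148, 0.2475]
tcp_rot: [0.1, 0.747, -0.646, 0.119]
ft_force: [-0.1, -0.8, -0.6]
width: 0.514
grasp_force: 0.0
t 8.62 tcp [0.6025 0.2148 0.2475] j [ 0.7167  0.4434  0.0262  0.2715 -1.3319 -0.6594] w 0.514 F [-0.0939 -0.8035 -0.5864]
 turn in tool now [ 0.2338 -0.2527 -1.5048] rows 8.211262174919598 | then shift in target axes [-0.1252  0.3025  0.1275] | shift in present axes [0.2421 0.1415 0.2116]
```

```bash
python3 jog.py '[[0,0,0,0.026,-0.0281,-0.1672],[0,0,0,0.026,-0.0281,-0.1672],[0,0,0,0.026,-0.0281,-0.1672],[0,0,0,0.026,-0.0281,-0.1672],[0,0,0,0.026,-0.0281,-0.1672],[0,0,0,0.026,-0.0281,-0.1672],[0,0,0,0.026,-0.0281,-0.1672],[0,0,0,0.026,-0.0281,-0.1672]]' && python3 jog.py '[[0,0,0,0.026,-0.0281,-0.1672],[-0.0179,0.0432,0.0182,0,0,0],[-0.0179,0.0432,0.0182,0,0,0],[-0.0179,0.0432,0.0182,0,0,0],[-0.0179,0.0432,0.0182,0,0,0],[-0.0179,0.0432,0.0182,0,0,0],[-0.0179,0.0432,0.0182,0,0,0],[-0.0179,0.0432,0.0182,0,0,0]]' && python3 jog.py '[[0,0,0,0,0,0],[0,0,0,0,0,0]]'; python3 - <<'E'
from h import *
delta(np.array([.506,-.098,.043]),Rdown(.093))
E
```

```text
time: 9.62
tcp_pos: [0.6011, 0.213, 0.2438]
tcp_rot: [0.014, 0.999, -0.035, 0.011]
ft_force: [-0.0, 0.4, 0.5]
width: 0.502
grasp_force: 0.0
time: 10.62
tcp_pos: [0.5026, -0.1007, 0.1175]
tcp_rot: [0.001, 0.999, 0.046, -0.003]
ft_force: [0.8, 0.3, -0.3]
width: 0.496
grasp_force: 0.0
time: 10.88
tcp_pos: [0.5043, -0.0993, 0.1188]
tcp_rot: [0.001, 0.999, 0.046, -0.002]
ft_force: [0.3, 0.4, -0.1]
width: 0.497
grasp_force: 0.0
t 10.88 tcp [ 0.5043 -0.0993  0.1188] j [ 0.1229  0.3044 -0.4045  0.0027 -0.8665  1.5376] w 0.497 F [ 0.2854  0.4486 -0.0628]
 turn in tool now [ 0.0022  0.0045 -0.0016] rows 0.027873184310038518 | then shift in target axes [ 0.0018 -0.0012  0.0758] | shift in present axes [ 0.0021 -0.0014  0.0758]
```

```bash
python3 jog.py '[[0.004,0,0.03,0,0,0],[0,0,0.03,0,0,0],[0,0,0.016,0,0,0],[0,0,0,0,0,0],[-0.008,0,0,0,0,0],[-0.008,0,0,0,0,0],[-0.006,0,0,0,0,0],[0,0,0,0,0,0]]' && python3 jog.py '[[-0.005,0,0,0,0,0],[-0.005,0,0,0,0,0],[-0.005,0,0,0,0,0],[0,0,0,0,0,0]]'; python3 - <<'E'
from h import *
delta(np.array([.4583,-.1025,.043]),Rdown(.093))
E
```

```text
time: 11.88
tcp_pos: [0.4863, -0.1009, 0.0441]
tcp_rot: [0.001, 0.999, 0.046, -0.001]
ft_force: [-0.0, -0.3, -0.0]
width: 0.495
grasp_force: 0.1
time: 12.38
tcp_pos: [0.4708, -0.1024, 0.0434]
tcp_rot: [0.001, 0.999, 0.046, -0.002]
ft_force: [0.4, -0.1, -0.3]
width: 0.497
grasp_force: 0.0
t 12.38 tcp [ 0.4708 -0.1024  0.0434] j [ 0.1252  0.3678 -0.5621  0.003  -0.6453  1.5351] w 0.497 F [ 0.3676 -0.0581 -0.3045]
 turn in tool now [ 0.002   0.0043 -0.001 ] rows 0.025840091067100404 | then shift in target axes [-0.0125 -0.001   0.0004] | shift in present axes [-0.0125 -0.001   0.0005]
```

Pushed about 13 mm so far; I'll push another 20 mm.

```bash
python3 jog.py '[[-0.006,0,0,0,0,0],[-0.006,0,0,0,0,0],[-0.006,0,0,0,0,0],[-0.004,0,0,0,0,0],[0,0,0,0,0,0],[0,0,0,0,0,0],[0,0,0,0,0,0],[0,0,0,0,0,0]]' && python3 jog.py '[[0.06,0,-0.01,0,0,0],[0.06,0,-0.01,0,0,0],[0.06,0,-0.01,0,0,0],[0,0,-0.04,0,0,0],[0,0,-0.04,0,0,0],[0,0,0,0,0,0]]' 1.0; python3 - <<'E'
from h import *
from cell import bot, vision
ims=[vision.get_image(n)["img"][:,:,::-1] for n in("top","side")]
cv2.imwrite("pics/t3.png",ims[0]);cv2.imwrite("pics/s3.png",ims[1])
a=cv2.resize(ims[0][230:300,340:440],None,fx=5,fy=5,interpolation=2); b=cv2.resize(ims[1][160:250,300:380],None,fx=3.5,fy=3.5,interpolation=2)
o=np.zeros((350,790,3),np.uint8); o[:350,:500]=a; o[:315,505:785]=b; cv2.imwrite("pics/c4.png",o)
E
```

```text
time: 13.38
tcp_pos: [0.4498, -0.1043, 0.0436]
tcp_rot: [0.001, 0.999, 0.046, -0.002]
ft_force: [-0.9, 0.2, 0.4]
width: 0.503
grasp_force: 0.0
time: 14.12
tcp_pos: [0.6318, -0.0874, 0.1567]
tcp_rot: [0.001, 0.999, 0.046, 0.002]
ft_force: [-0.0, 0.1, -0.6]
width: 0.987
grasp_force: 0.0
```

View pics/c4.png

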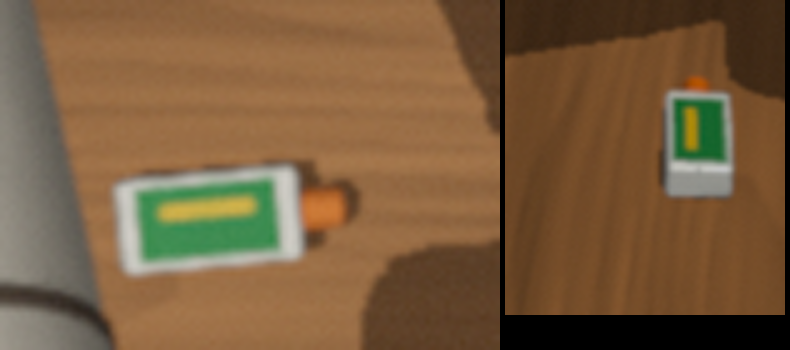

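flask_b now lies label up; its body corners in the top crop are (116,181), (297,166), (300,257) and (127,273).

```bash
cat >> h.py <<'E'
RCH2=np.c_[-XC,np.cross(-ZC,-XC),-ZC]
E
python3 - <<'E'
from h import *
t=cv2.imread("pics/t3.png");s=cv2.imread("pics/s3.png")
def cen(im,x0,x1,y0,y1):
    c=im[y0:y1,x0:x1].astype(int); m=((c[...,1]-c[...,2]>40)&(c[...,1]-c[...,0]>15)).astype(np.uint8)
    m=cv2.morphologyEx(m,cv2.MORPH_CLOSE,np.ones((7,7)))
    q=cv2.moments(m,True); return q["m10"]/q["m00"]+x0,q["m01"]/q["m00"]+y0
print("label",tri(cen(t,362,402,260,288),cen(s,340,372,182,212)))
C=np.array([atz("top",(u/5+340,v/5+230),.03)[:2] for u,v in [(116,181),(297,166),(300,257),(127,273)]])
m=C.mean(0); d=C[1]+C[2]-C[0]-C[3]; psi=np.arctan2(d[1],d[0])
print(C,m,psi,"cap tip",atz("top",(348/5+340,207/5+230),.015))
delta(np.r_[m,.004],Rdown(psi))
E
```

```text
label (array([ 0.4183, -0.1039,  0.0311]), np.float64(0.0005929261521630473))
[[ 0.4382 -0.0564]
 [ 0.4463 -0.153 ]
 [ 0.3978 -0.1545]
 [ 0.3893 -0.0622]] [ 0.4179 -0.1065] -1.4830977336848399 cap tip [ 0.4242 -0.1831  0.015 ]
t 14.22 tcp [ 0.629  -0.0873  0.1529] j [ 0.1172  0.4561 -0.0612  0.0017 -1.0569  1.5447] w 0.993 F [-0.7955 -0.0601 -1.2134]
 turn in tool now [0.0039 0.0015 1.575 ] rows 8.377812212692298 | then shift in target axes [0.0007 0.212  0.1489] | shift in present axes [-0.2115 -0.0005  0.1496]
```

```bash
python3 jog.py '[[0,0,0,0,0,0.175],[0,0,0,0,0,0.175],[0,0,0,0,0,0.175],[0,0,0,0,0,0.175],[0,0,0,0,0,0.175],[0,0,0,0,0,0.175],[0,0,0,0,0,0.175],[0,0,0,0,0,0.175]]' && python3 jog.py '[[0,0,0,0,0,0.175],[0,0.0424,0.015,0,0,0],[0,0.0424,0.015,0,0,0],[0,0.0424,0.015,0,0,0],[0,0.0424,0.015,0,0,0],[0,0.0424,0.015,0,0,0],[0,0,0,0,0,0],[0,0,0,0,0,0]]'; python3 - <<'E'
from h import *
delta(np.array([.418,-.106,.004]),Rdown(-1.483))
E
```

```text
time: 15.22
tcp_pos: [0.6282, -0.0875, 0.1512]
tcp_rot: [0.003, 0.792, -0.611, -0.002]
ft_force: [-0.3, -0.0, -0.7]
width: 0.997
grasp_force: 0.0
time: 16.23
tcp_pos: [0.4182, -0.1063, 0.0786]
tcp_rot: [0.002, 0.738, -0.675, -0.0]
ft_force: [0.7, 1.0, 0.8]
width: 1.0
grasp_force: 0.0
t 16.23 tcp [ 0.4182 -0.1063  0.0786] j [ 0.1322  0.2365 -0.6433  0.0035 -0.6944 -0.0464] w 1.0 F [0.6938 1.0404 0.8443]
 turn in tool now [ 0.0033 -0.0024  0.0007] rows 0.02217209360572993 | then shift in target axes [-0.0003  0.0002  0.0746] | shift in present axes [-0.0005 -0.0001  0.0746]
```

```bash
python3 jog.py '[[0,0,0.03,0,0,0],[0,0,0.025,0,0,0],[0,0,0.013,0,0,0],[0,0,0.006,0,0,0],[0,0,0,0,0,0]]' && python3 jog.py '[[0,0,0,0,0,0],[0,0,0,0,0,0],[0,0,0,0,0,0],[0,0,0,0,0,0],[0,0,0,0,0,0]]' 0.0 && python3 jog.py '[[0,0,-0.04,0,0,0],[0,0,-0.06,0,0,0],[0,0,-0.06,0,0,0],[0,0,-0.06,0,0,0],[0,0,0,0,0,0]]'; python3 - <<'E'
from h import *
delta(chute(.315,.05),Rdown(1.717)); delta(chute(.315,.05),RCH2)
E
```

```text
time: 16.85
tcp_pos: [0.4183, -0.1064, 0.0046]
tcp_rot: [0.002, 0.738, -0.675, -0.0]
ft_force: [-0.5, 0.7, 0.5]
width: 0.999
grasp_force: 0.0
time: 17.48
tcp_pos: [0.418, -0.1064, 0.005]
tcp_rot: [0.002, 0.738, -0.675, -0.0]
ft_force: [0.5, 0.6, 1.8]
width: 0.574
grasp_force: 30.0
time: 18.1
tcp_pos: [0.4211, -0.1058, 0.2296]
tcp_rot: [-0.002, 0.738, -0.675, 0.004]
ft_force: [-0.8, 0.6, -1.9]
width: 0.571
grasp_force: 30.0
t 18.1 tcp [ 0.4211 -0.1058  0.2296] j [ 0.1329  0.042  -0.4238  0.0033 -1.0968 -0.0458] w 0.571 F [-0.7752  0.6124 -1.886 ]
 turn in tool now [-0.0044  0.0128  3.0839] rows 16.404073200800656 | then shift in target axes [0.2679 0.2259 0.0547] | shift in present axes [-0.2806 -0.2097  0.0557]
t 18.1 tcp [ 0.4211 -0.1058  0.2296] j [ 0.1329  0.042  -0.4238  0.0033 -1.0968 -0.0458] w 0.571 F [-0.7752  0.6124 -1.886 ]
 turn in tool now [ 0.4781 -0.0012  3.0465] rows 16.40298480900184 | then shift in target axes [ 0.2718  0.2258 -0.0308] | shift in present axes [-0.2806 -0.2097  0.0557]
```

```bash
python3 jog.py '[[-0.0468,-0.035,-0.001,0,0,0],[-0.0468,-0.035,-0.001,0,0,0],[-0.0468,-0.035,-0.001,0,0,0],[-0.0468,-0.035,-0.001,0,0,0],[-0.0468,-0.035,-0.001,0,0,0],[-0.0468,-0.035,-0.001,0,0,0],[0,0,0,0,0,-0.18],[0,0,0,0,0,-0.18]]' && python3 jog.py '[[0,0,0,0,0,-0.18],[0,0,0,0,0,-0.18],[0,0,0,0,0,-0.18],[0,0,0,0,0,-0.18],[0,0,0,0,0,-0.18],[0,0,0,0,0,-0.18],[0,0,0,0,0,-0.18],[0,0,0,0,0,-0.18]]'; python3 - <<'E'
from h import *
delta(chute(.315,.05),RCH2)
E
```

```text
time: 19.1
tcp_pos: [0.6021, 0.1929, 0.2264]
tcp_rot: [0.004, 0.848, -0.529, -0.002]
ft_force: [0.6, -0.7, -1.3]
width: 0.574
grasp_force: 30.0
time: 20.1
tcp_pos: [0.6019, 0.192, 0.2272]
tcp_rot: [0.001, 0.987, 0.161, -0.004]
ft_force: [-0.4, -0.4, -1.7]
width: 0.574
grasp_force: 30.0
t 20.1 tcp [0.6019 0.192  0.2272] j [ 0.5642  0.3974  0.0396 -0.0005 -1.2207  1.3297] w 0.574 F [-0.4472 -0.3968 -1.662 ]
 turn in tool now [-0.2229 -0.2541 -1.3805] rows 7.559981669009161 | then shift in target axes [0.0157 0.0036 0.0499] | shift in present axes [0.0039 0.001  0.0523]
```

```bash
python3 jog.py '[[0,0,0,-0.0279,-0.0318,-0.1726],[0,0,0,-0.0279,-0.0318,-0.1726],[0,0,0,-0.0279,-0.0318,-0.1726],[0,0,0,-0.0279,-0.0318,-0.1726],[0,0,0,-0.0279,-0.0318,-0.1726],[0,0,0,-0.0279,-0.0318,-0.1726],[0,0,0,-0.0279,-0.0318,-0.1726],[0,0,0,-0.0279,-0.0318,-0.1726]]' && python3 jog.py '[[0.0157,0.0036,0.049,0,0,0],[0,0,0,0,0,0],[0,0,0,0,0,0]]'; python3 - <<'E'
from h import *
from cell import bot, vision
delta(chute(.315,.0045),RCH2)
d=vision.get_image("side")["img"][:,:,::-1]; cv2.imwrite("pics/s4.png",d)
cv2.imwrite("pics/s4c.png",cv2.resize(d[150:390,200:320],None,fx=2.2,fy=2.2))
E
```

```text
time: 21.1
tcp_pos: [0.6021, 0.192, 0.2272]
tcp_rot: [0.119, 0.645, 0.747, -0.103]
ft_force: [0.9, -0.1, -1.7]
width: 0.575
grasp_force: 30.0
time: 21.48
tcp_pos: [0.6071, 0.1927, 0.1785]
tcp_rot: [0.12, 0.648, 0.746, -0.101]
ft_force: [0.5, -0.3, -0.5]
width: 0.571
grasp_force: 30.0
t 21.48 tcp [0.6071 0.1927 0.1785] j [ 0.6847  0.4812 -0.0959  0.2935 -1.1729  2.4583] w 0.571 F [ 0.4764 -0.3026 -0.4711]
 turn in tool now [ 0.0024  0.0003 -0.006 ] rows 0.034226123526925105 | then shift in target axes [ 0.0008 -0.0016  0.0491] | shift in present axes [ 0.0008 -0.0018  0.0491]
```

View pics/s4c.png

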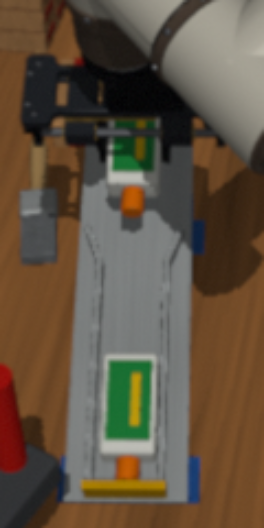

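flask_b is over the deck with its cap downhill (cap at (132,200) in the crop), and flask_a rests at the stop. I'll lower and release.

```bash
python3 jog.py '[[0.0008,-0.0017,0.02,0,0,-0.006],[0,0,0.015,0,0,0],[0,0,0.01,0,0,0],[0,0,0.003,0,0,0],[0,0,0.002,0,0,0],[0,0,0,0,0,0],[0,0,0,0,0,0]]'; python3 - <<'E'
from h import *
delta(chute(.315,.0045),RCH2)
E
```

```text
time: 22.4
tcp_pos: [0.6085, 0.1788, 0.1327]
tcp_rot: [0.12, 0.646, 0.748, -0.1]
ft_force: [-1.7, 1.7, 6.2]
width: 0.572
grasp_force: 30.0
t 22.4 tcp [0.6085 0.1788 0.1327] j [ 0.6651  0.5117 -0.1744  0.3151 -1.0603  2.4437] w 0.572 F [-1.6743  1.6529  6.2105]
 turn in tool now [ 0.0062 -0.0011 -0.0004] rows 0.033510214267515236 | then shift in target axes [-0.0001 -0.001   0.0012] | shift in present axes [-0.0001 -0.001   0.0012]
```

In contact with the deck (about 6 N). Releasing.

```bash
python3 jog.py '[[0,0,0,0,0,0],[0,0,0,0,0,0],[0,0,0,0,0,0],[0,0,0,0,0,0],[0,0,0,0,0,0],[0,0,0,0,0,0],[0,0,0,0,0,0],[0,0,0,0,0,0]]' 0.75 && python3 jog.py '[[0,0,-0.04,0,0,0],[0,0,-0.04,0,0,0],[0,0,-0.04,0,0,0],[0,0,0,0,0,0],[0,0,0,0,0,0]]'; python3 - <<'E'
from h import *
from cell import bot, vision
delta(chute(.315,.12),RCH2)
d=vision.get_image("side")["img"][:,:,::-1]; cv2.imwrite("pics/s5.png",d)
cv2.imwrite("pics/s5c.png",cv2.resize(d[150:390,200:320],None,fx=2.2,fy=2.2))
# project expected points: body centre tops at x=.072,.192 and expected cap tips
print(((proj("side",[chute(.072,.03),chute(.192,.03),chute(.024,.03),chute(.12,.03),chute(.144,.03),chute(.24,.03)])-[200,150])*2.2))
E
```

```text
time: 23.4
tcp_pos: [0.6072, 0.1779, 0.1302]
tcp_rot: [0.119, 0.646, 0.747, -0.101]
ft_force: [-0.6, -0.3, -0.5]
width: 0.752
grasp_force: 0.0
time: 24.02
tcp_pos: [0.601, 0.2143, 0.2436]
tcp_rot: [0.118, 0.646, 0.747, -0.102]
ft_force: [0.5, 0.7, 0.2]
width: 0.754
grasp_force: 0.0
t 24.02 tcp [0.601  0.2143 0.2436] j [ 0.7173  0.4447  0.0184  0.2712 -1.3265  2.48  ] w 0.754 F [0.5443 0.74   0.1744]
 turn in tool now [ 0.0006 -0.0003 -0.    ] rows 0.0038254181471809277 | then shift in target axes [-0.0003  0.0013  0.0023] | shift in present axes [-0.0003  0.0013  0.0023]
[[127.7398 400.7677]
 [131.8154 279.7177]
 [126.1094 452.3175]
 [129.3737 351.0146]
 [130.1896 326.8076]
 [133.429  234.3657]]
```

View pics/s5c.png

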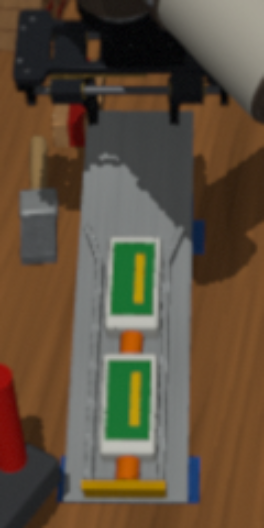

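Both flasks lie label up and cap downhill: flask_a spans crop rows 355–455 and flask_b rows 238–330. That is within about 4 mm of the predicted 351–452 and 234–327, and both are centred to about 2 mm. The gripper is clear, so I'm handing in.

```bash
python3 -c "
from cell import bot, vision
print(bot.close_job())"
```

```text
the job is handed in; nothing more can be done
None
```

Both flasks are in the chute, label up and cap downhill, flask_a against the stop and flask_b against flask_a; I handed the job in at about 24 s, and it returned no verdict.

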